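# Prop the brass strip with the twist-lock stand

### The arm

A 7-joint arm with a two-finger parallel gripper is mounted at the origin on the work surface. World frame = base frame: x ahead of the robot, y to its left, z up, the work surface at z = 0. Lengths are in m, angles in rad, forces in N, time in s.
With the tool pointing down it reaches from about 0.425 to 0.875 m from the base axis. Payload 4.7 kg.
Tool frame: the origin (TCP) lies midway between the tips of the shut fingers; the grasp point (between the pads) lies 19 mm behind it; x points along the fingers, z is the direction in which the jaws open and shut, and the axes are right-handed (so a half turn about x gives the same grasp; the last joint's range is limited). The gripper opens to 87 mm and grips with 3 to 60 N. Pads are 19 mm wide; open, the fingers measure 117 mm over their backs; the gripper's body (75 mm by 190 mm) begins 51 mm behind the grasp point.
Start: joints at [1.142, 0.321, -0.07, 1.45, 0.023, 1.371, -0.057], TCP at [0.278, -0.587, 0.223] pointing down, gripper open.
Joint ranges: [-2.86, 2.86], [-0.3, 2.09], [-1.38, 1.24], [0.06, 2.45], [-1.56, 4.7], [0.09, 2.05], [-2.69, 2.69]. Speed limits (rad/s): [2.57, 2.57, 3.14, 3.14, 3.14, 3.14, 3.14].

### API

Orientations are given as a rotation vector (axis times angle).
In Python, from bench import ctrl, vision, close_job gives the robot as it stands. The module is installed in compiled form; this text tells all that it offers.
- The arm moves only by the tool servo_tool, never from a script. Its argument "commands" is a list that holds one entry, the list of rows, each a list of 7 numbers: the turn, a rotation vector about the tool's x, y, z in degrees, then the shift along the tool's x, y, z in mm, then the finger opening in mm, from 0 to 87. In form: [[[wx, wy, wz, x, y, z, grip], ...]]. A call has 1 to 5 rows; each row is the pose to reach, as a shift and turn from the pose commanded when the call began, along the tool's axes at that moment; what a row does not reach only later rows make up. A row lasts 1/8 s, in which the tool goes at most 62.5 mm and 10.7 degrees, less where a joint would pass 70% of its speed; a pose out of reach is approached as far as the arm can. A call with a gripper value outside its range is refused whole. The fingers move at their own pace and stop on an object; "newtons" is the grip in N (left out, the last holds). Time passes only in rows, so rows that repeat a pose let the fingers close. It gives the time, the measured TCP pose, the force and the opening at its end, in the units of the state.
- ctrl.get_state(): the state, without advancing time (a new reading comes with each control period).
- vision.get_image(name): name is "scene" or "top" or "wrist"; returns the picture (480x640x3 uint8, red, green, blue); there is no depth.
- vision.camera_info(name): a dict with "fov_y" (degrees; the focal length in pixels is half the picture's height over the tangent of half this angle, whatever the lens; pixels are square), "cx", "cy" (the principal point, pixels), "pose" (4x4, takes a point from camera to world coordinates). Camera axes: x right, y down, z forward; pixel columns grow to the right and rows downward; lengths in m; the calibration is good to about 2 mm. A picture is of the moment at which its call begins: read the wrist's pose just before it. camera_info takes no time and is no camera call; for the wrist camera it gives the pose at the moment of the call.
- close_job(): hands the job in, once; it reports no verdict.
The state is a dict: "time": time; "joint_positions": joint angles; "qd": joint speeds; "joint_torque": joint torques, N m; "position": TCP position; "tool_rot": TCP orientation; "ft_force": force on the tool from outside, world axes, zero at the start; "torque": the same for the moment, N m; "grip_width": opening from 0.0 (shut) to 1.0 (fully open).
Only numpy, scipy, OpenCV 4.12 (cv2) and the standard library are available. Lean on these libraries where they do the work, as an engineer would, in place of code of your own. Each camera call takes 0.05 s, during which the arm holds its last target. There are 200 camera calls.

### The job

A springy brass strip is held by one end in the bench vise and its free end must be propped before it is worked on. Take the stand's red wing grip, twist the section loose, raise it until the round plate presses lightly up against the underside of the strip (about 5 N, the weight of half a kilo), then twist it back firmly tight so that it stays there, and let go. Never press the strip hard, do not touch the strip or the vise with the robot, and leave the other things on the bench alone.

Things in the scene. Friction and masses are not known exactly. Their poses are not given: they have to be found in the camera images.
- grip (a point): Centre of the red wing grip on top of the telescoping section: a flat-sided bar 52 mm long, 30 mm wide, 34 mm high, to grasp from above across its 30 mm width. Site x runs along the 52 mm, y across the 30 mm, z up. Grip, 17 mm spindle, plate and inner tube are one rigid section (0.3 to 0.55 kg) that turns about the vertical through this point and slides straight up and down.
- plate (a point): Centre of the top face of the section's round aluminium rest plate (104 mm diameter, 7 mm thick), on the vertical axis of the stand, 90 mm below the centre of the red grip.
- post: The stand, fixed to the bench: 116 mm round steel foot, outer tube and black 48 mm collar, 92 mm high; origin at the centre of its underside, z up. It carries the telescoping section. Its x axis is the direction along which the wing lies at twist 0.6.
- extend (a joint): How far the section is drawn out, in m: 0 fully in, 0.065 fully out (more lifts the plate; the plate top is 100 mm above the bench at 0). When loose the section sinks by its own weight unless held, so grasp it before loosening.
- twist (a joint): How far the section is turned tight, in rad, 0 to 1.25 (stop at each end). Clockwise seen from above tightens and increases it. Below about 0.45 it is loose and slides freely, beyond that a friction lock bites more and more; from 0.9 up it holds. It starts tight. Turning it tight takes up to 0.5 N m, so grip with 30 N or more.
- vise: Blue bench vise, fixed to the bench, 170 mm high, with a brass strip in its jaws (22 mm wide, 3 mm thick); origin at the centre of its underside, z up. The strip runs 225 mm from the jaw face along the vise's -y, over the stand's plate and beside the spindle (centre line 25 to 45 mm off the stand's axis). It starts 12 to 52 mm above the plate and below the red grip.
- offcut: Loose brass off-cut, 22 x 110 x 6 mm, lying in front of the stand; leave alone.
- mallet: Loose hammer, 200 mm; leave alone.
- crucible: Loose white ceramic dish, 68 mm wide, 35 mm high; leave alone.
- jar: Loose amber jar, 56 mm wide, 85 mm high; leave alone.
- brush: Loose brush, 180 mm; leave alone.
- charcoal: Loose black charcoal block, 140 x 70 x 35 mm; leave alone.
- dapping_block: Loose round steel block, 60 mm wide, 45 mm high; leave alone.
- root (a point): Middle of the strip's underside where it leaves the jaw face, 147 mm above the bench; axes as the vise. The strip is clamped with an unknown tilt of up to 0.08 rad (4.6 degrees) up or down, which is not told: feel for it. It bends up elastically, about 2 to 5 N per mm where the plate meets it.
Things that resemble listed ones, but are neither listed nor needed, are in the scene too. Leave any brown, pink or turquoise look-alike of the post alone.

How it is judged:
On the way, in this order (a step that is already met when the one before it is completed fails the run):
1. the section is twisted loose (twist below 0.45 rad) (value of joint twist below 0.45 rad), for 0.1 s.
2. the section, still loose, is raised until its plate bears on the strip with 1 N or more (contact force between post and vise above 1 N and value of joint twist below 0.6 rad), for 0.1 s.
At the end, for the whole second after the job is handed in: The section is twisted tight (0.9 rad or more), stands still (under 2 mm/s) by its own lock with nothing holding it, and its plate presses up on the strip with 1.5 to 10 N (value of joint twist above 0.9 rad and contact force between post and vise between 1.5 and 10 N and velocity of joint extend between -0.002 and 0.002 m/s); the robot touches nothing.
It fails at once if the plate presses the strip with more than 15 N (contact force between post and vise above 15 N).
It fails at once if the robot pushes the strip or the vise (over 3 N) (contact force between any of the fingers, the arm and vise above 3 N).
It fails at once if another thing on the bench is moved by more than 20 mm (distance of any of offcut, mallet, crucible, jar, brush, charcoal, dapping_block from where it was at the start of the episode above 0.02 m).
It also fails if it takes over 64 s, if anything falls off the work surface, if the arm or the gripper's body presses on something with over 40 N, if the wrist force passes 120 N, or if a joint passes its speed limit or range.

## Working session

There is one attempt and no reset: what is moved stays moved. The work goes in short steps, Python scripts to look and compute and a tool call to move; the robot and the scene stay as the last step left them, time stands still between calls to the robot, and variables do not carry over. Pictures are saved under pics/ and viewed, about 8 in all and at most 12, crops included, and the job is handed in when it is done.

Besides the shell and the picture viewer there is one more tool, called after "Call:" by a JSON object that holds its "fn" and its "kwargs". servo_tool: Moves the arm, as the interface text tells. Its arguments: {"type":"object","properties":{"commands":{"type":"array"},"newtons":{"type":"number"}},"required":["commands"]}

```bash
mkdir -p pics
cat > h.py <<'E'
import numpy as np, cv2
from bench import ctrl, vision, close_job
from scipy.spatial.transform import Rotation as R
def ray(info,u,v):
    f=240/np.tan(np.radians(info["fov_y"])/2); P=np.array(info["pose"])
    d=P[:3,:3]@np.array([(u-info["cx"])/f,(v-info["cy"])/f,1]); return P[:3,3],d
def onz(info,u,v,z):
    o,d=ray(info,u,v); return o+d*(z-o[2])/d[2]
def proj(info,p):
    f=240/np.tan(np.radians(info["fov_y"])/2); P=np.array(info["pose"])
    c=P[:3,:3].T@(np.array(p)-P[:3,3]); return info["cx"]+f*c[0]/c[2],info["cy"]+f*c[1]/c[2]
def save(n,img): cv2.imwrite("pics/"+n+".png",img[:,:,::-1])
def st():
    s=ctrl.get_state(); print({k:np.round(s[k],4).tolist() for k in s if k not in("qd","joint_torque")}); 
    print(R.from_rotvec(s["tool_rot"]).as_matrix().round(3)); return s
E
python3 - <<'E'
from h import *
st()
for n in("scene","top","wrist"):
    i=vision.camera_info(n); print(n,i["fov_y"],i["cx"],i["cy"],np.round(i["pose"],3).tolist()); save(n+"0",vision.get_image(n))
E
```

```text
{'time': 0.0, 'joint_positions': [1.1421, 0.3218, -0.0701, 1.4517, 0.0226, 1.3708, -0.0569], 'position': [0.2782, -0.5868, 0.2215], 'tool_rot': [0.8781, 1.3885, -0.8766], 'ft_force': [0.3833, 0.1199, -0.4616], 'torque': [-0.0414, -0.05, -0.0247], 'grip_width': 1.0035}
[[-0.001  0.904  0.428]
 [ 0.002  0.428 -0.904]
 [-1.    -0.    -0.002]]
scene 54.87874631613632 315.033788371336 250.29567300435843 [[0.218, 0.717, -0.663, 1.34], [0.976, -0.161, 0.147, -0.151], [-0.001, -0.679, -0.734, 0.999], [0.0, 0.0, 0.0, 1.0]]
top 49.14350176365123 319.28569058329487 236.32485103107166 [[-0.014, -0.988, 0.157, 0.343], [-1.0, 0.014, -0.001, 0.024], [-0.001, -0.157, -0.988, 1.296], [0.0, 0.0, 0.0, 1.0]]
wrist 68.1275769201793 324.52836140947954 242.87421722825374 [[0.429, -0.869, -0.246, 0.345], [-0.903, -0.413, -0.115, -0.555], [-0.001, 0.272, -0.962, 0.384], [0.0, 0.0, 0.0, 1.0]]
```

View pics/scene0.png

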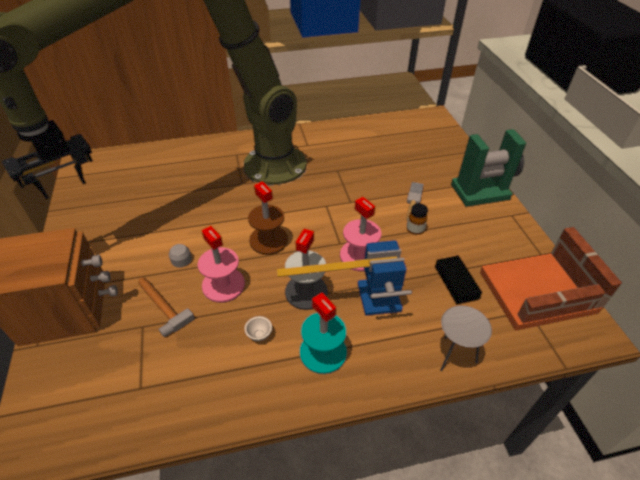

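View pics/top0.png

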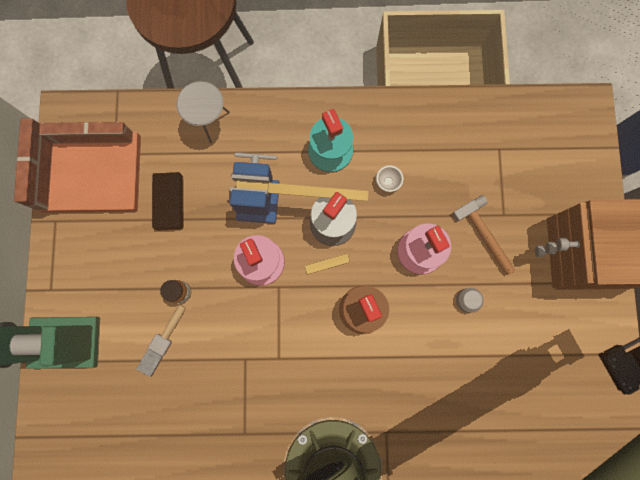

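The top view shows the grey target stand with its plate at about (333,218) and grip at (335,206). The strip runs from the vise at (255,190) to its tip at (367,195). In the scene view the target grip is at about (305,240).

```bash
cat > m.py <<'E'
from h import *
from scipy.optimize import least_squares
def red(img,roi=None):
    h=cv2.cvtColor(img,cv2.COLOR_RGB2HSV); 
    m=(((h[...,0]<6)|(h[...,0]>173))&(h[...,1]>170)&(h[...,2]>70)).astype(np.uint8)
    n,l,s,c=cv2.connectedComponentsWithStats(m)
    return [(s[k],c[k],cv2.minAreaRect(np.argwhere(l==k)[:,::-1].astype(np.float32))) for k in range(1,n) if s[k,4]>60]
E
python3 - <<'E'
from m import *
I={n:vision.camera_info(n) for n in("scene","top")}
px={}
for n,g in(("scene",(305,240)),("top",(335,206))):
    b=min(red(vision.get_image(n)),key=lambda b:np.hypot(*(b[1]-g))); print(n,b); px[n]=b[1]
A=[];B=[]
for n in I:
    o,d=ray(I[n],*px[n]); d/=np.linalg.norm(d); M=np.eye(3)-np.outer(d,d); A.append(M);B.append(M@o)
p=np.linalg.lstsq(np.vstack(A),np.hstack(B),rcond=None)[0]; print("grip",p)
for z in(.19,.2,.21,.22): print(z,onz(I["top"],*px["top"],z+.01),onz(I["scene"],*px["scene"],z+.005))
print("strip tip",onz(I["top"],367,195,.15),"near vise",onz(I["top"],275,189,.15))
for n in I:
    im=vision.get_image(n); u,v=map(int,px[n]); s=5 if n=="scene" else 5
    c=im[v-50:v+70,u-70:u+90]; save(n+"c",cv2.resize(c,None,fx=5,fy=5,interpolation=cv2.INTER_CUBIC)); print(u-70,v-50)
E
```

```text
scene (array([296, 229,  18,  24, 272], dtype=int32), array([304.43014706, 240.625     ]), ((304.10003662109375, 240.30003356933594), (13.86362075805664, 23.702320098876953), 26.56505012512207))
top (array([324, 192,  22,  26, 189], dtype=int32), array([334.27513228, 204.64550265]), ((334.7307434082031, 204.6538543701172), (13.035454750061035, 23.574758529663086), 33.6900634765625))
grip [ 0.58462115 -0.0098693   0.20185738]
0.19 [ 0.58483646 -0.01100035  0.2       ] [ 0.57830664 -0.00757197  0.195     ]
0.2 [ 0.58262961 -0.01068555  0.21      ] [ 0.58778384 -0.00935532  0.205     ]
0.21 [ 0.58042275 -0.01037074  0.22      ] [ 0.59726105 -0.01113866  0.215     ]
0.22 [ 0.57821589 -0.01005594  0.23      ] [ 0.60673826 -0.01292201  0.225     ]
strip tip [ 0.61691949 -0.08623836  0.15      ] near vise [0.63360603 0.1197291  0.15      ]
234 190
264 154
```

View pics/topc.png

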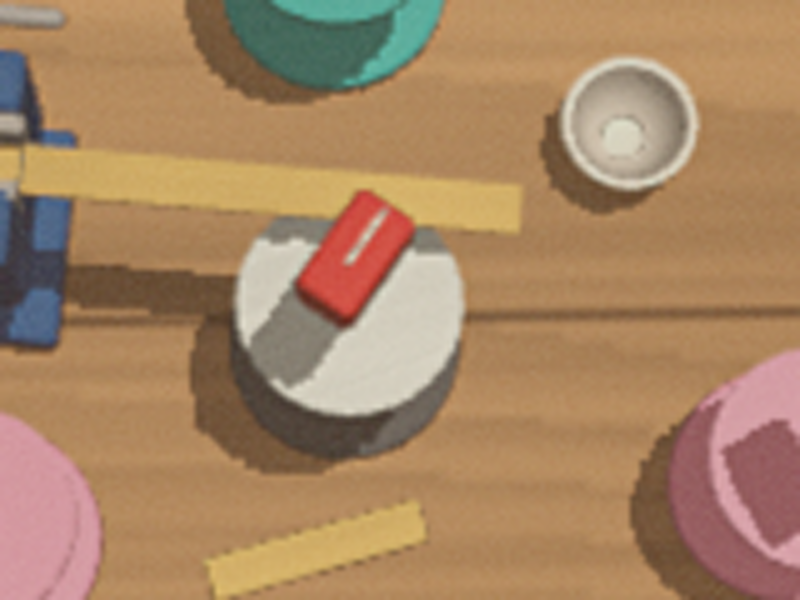

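The crop shows the wing's long axis at about -34° in world yaw. The wing centre is near (0.584, -0.010), so the jaws should close along yaw +56°. The strip passes on the +x side, below the grip. I'll raise the tool and go there.

Call:
{"fn": "servo_tool", "kwargs": {"commands": [[[-8, 0, 0, -60, 0, 0, 87], [-18, 0, 0, -120, 45, -33, 87], [-28, 0, 0, -125, 95, -70, 87], [-38, 0, 0, -125, 145, -108, 87], [-48, 0, 0, -125, 195, -145, 87]]], "newtons": 50}}

```text
time: 0.98
position: [0.3864, -0.3842, 0.3482]
tool_rot: [0.223, 1.558, -0.224]
ft_force: [0.6, -0.8, -0.4]
grip_width: 1.001
```

```bash
cat > go.py <<'E'
import sys
from h import *
s=st(); M=R.from_rotvec(s["tool_rot"]).as_matrix(); T=np.array([float(a) for a in sys.argv[1:4]]); yaw=float(sys.argv[4])
d=M.T@(T-s["position"])*1e3; y=np.degrees(np.arctan2(M[1,2],M[0,2])); print("yaw",y.round(1),"wx",round(-(yaw-y),1),"shift",d.round(1))
E
python3 go.py .584 -.010 .33 56
```

```text
{'time': 0.975, 'joint_positions': [1.0013, 0.0767, -0.2859, 1.495, 0.022, 1.5714, 0.4315], 'position': [0.3864, -0.3842, 0.3482], 'tool_rot': [0.2225, 1.558, -0.2244], 'ft_force': [0.5849, -0.7789, -0.3711], 'torque': [0.0036, -0.147, -0.0355], 'grip_width': 1.0008}
[[ 0.001  0.281  0.96 ]
 [-0.001  0.96  -0.281]
 [-1.    -0.001  0.001]]
yaw -16.3 wx -72.3 shift [ 17.9 414.7  84.5]
```

Call:
{"fn": "servo_tool", "kwargs": {"commands": [[[-10, 0, 0, 0, 55, 10, 87], [-20, 0, 0, 0, 110, 20, 87], [-30, 0, 0, 0, 165, 32, 87], [-40, 0, 0, 0, 220, 44, 87], [-50, 0, 0, 0, 270, 55, 87]]]}}

```text
time: 1.6
position: [0.5162, -0.141, 0.3477]
tool_rot: [-0.462, 1.521, 0.461]
ft_force: [0.4, -0.1, -0.3]
grip_width: 1.004
```

```bash
python3 go.py .584 -.010 .33 56
```

```text
{'time': 1.6, 'joint_positions': [0.7392, 0.0708, -0.5518, 1.5091, 0.0376, 1.5713, 0.7774], 'position': [0.5162, -0.141, 0.3477], 'tool_rot': [-0.4618, 1.5206, 0.4606], 'ft_force': [0.3891, -0.1081, -0.2638], 'torque': [-0.012, -0.1518, -0.0228], 'grip_width': 1.0036}
[[ 0.001 -0.555  0.832]
 [-0.001  0.832  0.555]
 [-1.    -0.001  0.   ]]
yaw 33.7 wx -22.3 shift [ 17.7  71.3 129.1]
```

Call:
{"fn": "servo_tool", "kwargs": {"commands": [[[-8, 0, 0, 0, 25, 40, 87], [-16, 0, 0, 0, 50, 85, 87], [-22.3, 0, 0, 0, 71, 129, 87], [-22.3, 0, 0, 0, 71, 129, 87], [-22.3, 0, 0, 0, 71, 129, 87]]]}}

```text
time: 2.22
position: [0.584, -0.0134, 0.3472]
tool_rot: [-0.757, 1.436, 0.757]
ft_force: [0.6, -1.0, -0.3]
grip_width: 1.002
```

Run:
```python
from m import *
st(); i=vision.camera_info("wrist"); im=vision.get_image("wrist"); save("w1",im); print(np.round(i["pose"],3))
for b in red(im):
    print(b);
```

```text
{'time': 2.225, 'joint_positions': [0.5547, 0.2073, -0.6883, 1.3901, 0.1318, 1.5909, 0.8504], 'position': [0.584, -0.0134, 0.3472], 'tool_rot': [-0.7573, 1.4357, 0.7567], 'ft_force': [0.641, -0.9614, -0.343], 'torque': [0.0276, -0.0823, -0.0151], 'grip_width': 1.0018}
[[-0.001 -0.825  0.565]
 [-0.001  0.565  0.825]
 [-1.     0.    -0.001]]
[[ 0.564  0.795  0.223  0.522]
 [ 0.826 -0.543 -0.154  0.029]
 [-0.002  0.271 -0.963  0.509]
 [ 0.     0.     0.     1.   ]]
(array([ 409,    0,   80,   38, 1762], dtype=int32), array([448.95346198,  13.75822928]), ((448.5, 18.5), (37.0, 79.0), 90.0))
(array([  61,   18,   76,   70, 2580], dtype=int32), array([96.81821705, 51.82131783]), ((99.73340606689453, 53.42887496948242), (84.10220336914062, 38.975311279296875), 31.86598014831543))
(array([ 311,  203,   34,   56, 1299], dtype=int32), array([326.46805235, 235.48960739]), ((327.5, 230.5), (55.0, 33.0), 90.0))
(array([  62,  259,   74,   29, 1383], dtype=int32), array([ 95.38828633, 276.57194505]), ((98.5, 273.0), (28.0, 73.0), 90.0))
(array([ 404,  350,   52,   33, 1003], dtype=int32), array([423.43668993, 367.48354935]), ((429.5, 366.0), (51.0, 32.0), 0.0))
```

View pics/w1.png

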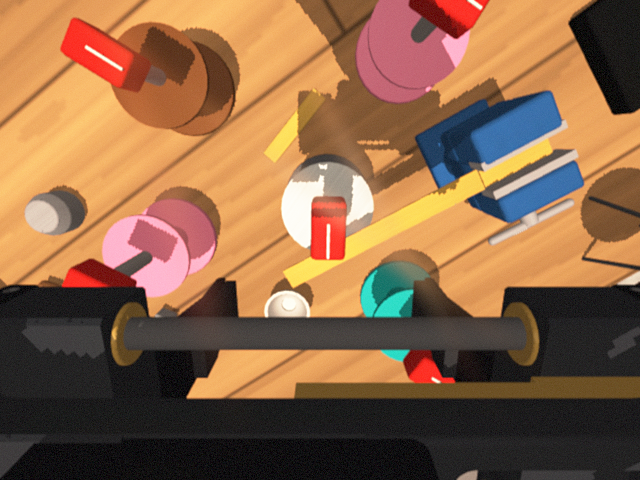

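The wing is centred at about (328,231) with its sides vertical in the image, so the yaw is aligned. The strip passes just below it in the image. I'll zoom in on the wing and check the projected corners against it.

Run:
```python
from m import *
i=vision.camera_info("wrist"); im=cv2.imread("pics/w1.png")
a=np.radians(-34.2); L=np.array([np.cos(a),np.sin(a),0]); W=np.array([-L[1],L[0],0])
for z in(.19,.20,.21):
    c=np.array([.584,-.010,z]); print(z,[tuple(np.round(proj(i,c+l*.026*L+w*.015*W+h*.017*np.array([0,0,1])),0)) for l,w,h in((-1,-1,1),(-1,1,1),(1,-1,1),(1,1,1),(-1,-1,-1),(-1,1,-1))])
    print(" plate c,edges",[np.round(proj(i,c+np.array([0,0,-.09])+.052*v)).tolist() for v in(0*L,L,-L,W,-W)])
cv2.imwrite("pics/w1c.png",cv2.resize(im[140:300,260:420],None,fx=3.75,fy=3.75,interpolation=cv2.INTER_CUBIC))
```

```text
0.19 [(np.float64(311.0), np.float64(200.0)), (np.float64(346.0), np.float64(199.0)), (np.float64(312.0), np.float64(257.0)), (np.float64(345.0), np.float64(257.0)), (np.float64(312.0), np.float64(194.0)), (np.float64(344.0), np.float64(194.0))]
 plate c,edges [[328.0, 208.0], [328.0, 250.0], [328.0, 162.0], [372.0, 207.0], [283.0, 208.0]]
0.2 [(np.float64(311.0), np.float64(201.0)), (np.float64(347.0), np.float64(201.0)), (np.float64(312.0), np.float64(261.0)), (np.float64(346.0), np.float64(261.0)), (np.float64(312.0), np.float64(196.0)), (np.float64(345.0), np.float64(195.0))]
 plate c,edges [[328.0, 209.0], [328.0, 253.0], [328.0, 162.0], [374.0, 209.0], [282.0, 209.0]]
0.21 [(np.float64(310.0), np.float64(203.0)), (np.float64(348.0), np.float64(203.0)), (np.float64(311.0), np.float64(265.0)), (np.float64(347.0), np.float64(265.0)), (np.float64(312.0), np.float64(197.0)), (np.float64(345.0), np.float64(197.0))]
 plate c,edges [[328.0, 211.0], [328.0, 255.0], [328.0, 163.0], [375.0, 211.0], [281.0, 211.0]]
```

View pics/w1c.png

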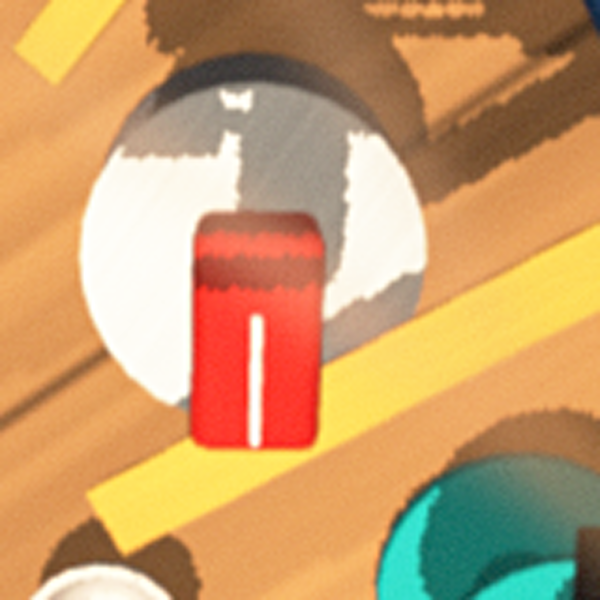

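The corners match a grip centre of about (0.585, -0.010, 0.199), which puts the section out by about 9 mm. I'll descend to TCP z ≈ 0.183.

```bash
python3 go.py .585 -.0103 .183 56
```

```text
{'time': 2.275, 'joint_positions': [0.5556, 0.2068, -0.6876, 1.3904, 0.1317, 1.5908, 0.8504], 'position': [0.5839, -0.0142, 0.3473], 'tool_rot': [-0.7564, 1.4362, 0.7552], 'ft_force': [-0.7282, 0.3565, -0.2717], 'torque': [0.0617, -0.172, -0.0261], 'grip_width': 0.999}
[[-0.    -0.824  0.566]
 [-0.001  0.566  0.824]
 [-1.    -0.    -0.001]]
yaw 55.5 wx -0.5 shift [164.3   1.4   4. ]
```

Call:
{"fn": "servo_tool", "kwargs": {"commands": [[[0, 0, 0, 40, 1, 4, 87], [0, 0, 0, 85, 1, 4, 87], [0, 0, 0, 125, 1, 4, 87], [0, 0, 0, 150, 1, 4, 87], [0, 0, 0, 150, 1, 4, 87]]]}}

```text
time: 2.9
position: [0.5839, -0.0111, 0.1956]
tool_rot: [-0.755, 1.44, 0.757]
ft_force: [-0.5, -0.4, 0.5]
grip_width: 1.0
```

```bash
python3 go.py .585 -.0103 .183 56
```

```text
{'time': 2.9, 'joint_positions': [0.552, 0.2627, -0.6798, 1.6351, 0.1702, 1.3082, 0.8124], 'position': [0.5839, -0.0111, 0.1956], 'tool_rot': [-0.7546, 1.4396, 0.7566], 'ft_force': [-0.5124, -0.3749, 0.537], 'torque': [0.1078, -0.1622, 0.0126], 'grip_width': 1.0001}
[[-0.004 -0.824  0.567]
 [-0.001  0.567  0.824]
 [-1.     0.003 -0.003]]
yaw 55.5 wx -0.5 shift [12.6 -0.5  1.3]
```

Call:
{"fn": "servo_tool", "kwargs": {"commands": [[[0, 0, 0, 12, 0, 0.7, 87], [0, 0, 0, 12, 0, 0.7, 50], [0, 0, 0, 12, 0, 0.7, 20], [0, 0, 0, 12, 0, 0.7, 20], [0, 0, 0, 12, 0, 0.7, 20]]], "newtons": 50}}

```text
time: 3.52
position: [0.5862, -0.0083, 0.1857]
tool_rot: [-0.758, 1.434, 0.757]
ft_force: [0.9, 0.3, -0.2]
grip_width: 0.628
```

Call:
{"fn": "servo_tool", "kwargs": {"commands": [[[0, 0, 0, 0, 0, 0, 20], [0, 0, 0, 0, 0, 0, 20]]]}}

```text
time: 3.78
position: [0.586, -0.0083, 0.1854]
tool_rot: [-0.758, 1.435, 0.758]
ft_force: [-1.7, -1.6, 0.9]
grip_width: 0.404
```

```bash
python3 go.py .585 -.0103 .183 56
```

```text
{'time': 3.775, 'joint_positions': [0.5471, 0.2716, -0.6804, 1.6469, 0.177, 1.2858, 0.8063], 'position': [0.586, -0.0083, 0.1854], 'tool_rot': [-0.7577, 1.4348, 0.7575], 'ft_force': [-1.7019, -1.5842, 0.8834], 'torque': [-0.3767, 0.1479, -0.0627], 'grip_width': 0.4045}
[[-0.    -0.826  0.564]
 [-0.     0.564  0.826]
 [-1.    -0.    -0.   ]]
yaw 55.7 wx -0.3 shift [ 2.4 -0.3 -2.2]
```

Call:
{"fn": "servo_tool", "kwargs": {"commands": [[[0, 0, 0, 0, 0, -1.5, 20], [0, 0, 0, 0, 0, -1.5, 20], [0, 0, 0, 0, 0, -1.5, 20], [0, 0, 0, 0, 0, -1.5, 20]]]}}

```text
time: 4.28
position: [0.5848, -0.0102, 0.1854]
tool_rot: [-0.758, 1.436, 0.757]
ft_force: [-3.2, -3.4, 2.8]
grip_width: 0.34
```

```bash
python3 go.py .585 -.0103 .183 56
```

```text
{'time': 4.275, 'joint_positions': [0.5499, 0.2694, -0.6796, 1.6491, 0.1762, 1.2862, 0.8092], 'position': [0.5848, -0.0102, 0.1854], 'tool_rot': [-0.7578, 1.4361, 0.7569], 'ft_force': [-3.1929, -3.4212, 2.7874], 'torque': [-0.7401, 0.6351, -0.1122], 'grip_width': 0.3395}
[[-0.001 -0.826  0.564]
 [-0.001  0.564  0.826]
 [-1.     0.    -0.001]]
yaw 55.6 wx -0.4 shift [ 2.4 -0.2  0.1]
```

Call:
{"fn": "servo_tool", "kwargs": {"commands": [[[-7, 0, 0, 0, 0, -0.5, 20], [-14, 0, 0, 0, 0, -0.5, 20], [-21, 0, 0, 0, 0, -0.5, 20], [-28, 0, 0, 0, 0, -0.5, 20], [-28, 0, 0, 0, 0, -0.5, 20]]]}}

```text
time: 4.9
position: [0.5849, -0.0098, 0.1848]
tool_rot: [-1.127, 1.26, 1.127]
ft_force: [-1.3, -1.7, -2.9]
grip_width: 0.344
```

```bash
python3 go.py .585 -.0103 .183 90
```

```text
{'time': 4.9, 'joint_positions': [0.6043, 0.2833, -0.7475, 1.6485, 0.1988, 1.2882, 1.2806], 'position': [0.5849, -0.0098, 0.1848], 'tool_rot': [-1.1266, 1.2596, 1.1272], 'ft_force': [-1.2646, -1.6974, -2.9438], 'torque': [-0.4609, 0.083, 0.1345], 'grip_width': 0.3436}
[[-0.    -0.994  0.111]
 [ 0.     0.111  0.994]
 [-1.     0.     0.   ]]
yaw 83.6 wx -6.4 shift [ 1.8 -0.2 -0.4]
```

Call:
{"fn": "servo_tool", "kwargs": {"commands": [[[-6, 0, 0, 0, 0, 0, 20], [-12, 0, 0, 0, 0, 0, 20], [-12, 0, 0, 0, 0, 0, 20]]]}}

```text
time: 5.28
position: [0.5848, -0.0097, 0.1846]
tool_rot: [-1.279, 1.162, 1.28]
ft_force: [0.4, -0.5, -4.1]
grip_width: 0.341
```

```bash
python3 go.py .585 -.0103 .183 100
```

```text
{'time': 5.275, 'joint_positions': [0.6276, 0.2903, -0.7774, 1.6481, 0.2097, 1.29, 1.4798], 'position': [0.5848, -0.0097, 0.1846], 'tool_rot': [-1.2792, 1.1618, 1.2804], 'ft_force': [0.3541, -0.5374, -4.0839], 'torque': [-0.2583, -0.2255, 0.0882], 'grip_width': 0.3411}
[[-0.    -0.995 -0.096]
 [ 0.001 -0.096  0.995]
 [-1.     0.     0.001]]
yaw 95.5 wx -4.5 shift [ 1.6 -0.2 -0.7]
```

Call:
{"fn": "servo_tool", "kwargs": {"commands": [[[-5, 0, 0, 0, 0, 0, 20], [-10, 0, 0, 0, 0, 0, 20], [-10, 0, 0, 0, 0, 0, 20]]]}}

```text
time: 5.65
position: [0.5848, -0.0095, 0.1848]
tool_rot: [-1.405, 1.068, 1.406]
ft_force: [1.1, -0.4, -6.1]
grip_width: 0.345
```

```bash
python3 go.py .585 -.0103 .183 100
```

```text
{'time': 5.65, 'joint_positions': [0.6475, 0.2963, -0.8034, 1.6473, 0.2195, 1.2921, 1.6464], 'position': [0.5848, -0.0095, 0.1848], 'tool_rot': [-1.4049, 1.0685, 1.4062], 'ft_force': [1.1161, -0.3808, -6.1412], 'torque': [-0.0628, -0.2295, 0.0575], 'grip_width': 0.3453}
[[-0.    -0.964 -0.267]
 [ 0.001 -0.267  0.964]
 [-1.     0.     0.001]]
yaw 105.5 wx 5.5 shift [ 1.8 -0.  -0.8]
```

About 50° of loosening, and the torque has died off. Next I'll raise it.

Call:
{"fn": "servo_tool", "kwargs": {"commands": [[[0, 0, 0, -4, 0, 0, 20], [0, 0, 0, -8, 0, 0, 20], [0, 0, 0, -12, 0, 0, 20], [0, 0, 0, -12, 0, 0, 20]]]}}

```text
time: 6.15
position: [0.5849, -0.0095, 0.198]
tool_rot: [-1.408, 1.067, 1.407]
ft_force: [-1.6, 1.5, -4.1]
grip_width: 0.341
```

```bash
python3 go.py .585 -.0103 .183 100
python3 - <<'E'
from h import *
save("s2",cv2.resize(vision.get_image("scene")[170:320,220:420],None,fx=4,fy=4,interpolation=cv2.INTER_CUBIC))
for _ in range(3): print(np.round(ctrl.get_state()["ft_force"],2)); vision.get_image("top")
E
```

```text
{'time': 6.15, 'joint_positions': [0.6505, 0.2863, -0.8063, 1.6303, 0.2121, 1.3156, 1.6548], 'position': [0.5849, -0.0095, 0.198], 'tool_rot': [-1.4076, 1.067, 1.4075], 'ft_force': [-1.5755, 1.5476, -4.1457], 'torque': [0.2112, 0.0642, 0.0102], 'grip_width': 0.3409}
[[ 0.    -0.963 -0.27 ]
 [ 0.    -0.27   0.963]
 [-1.    -0.     0.   ]]
yaw 105.7 wx 5.7 shift [15.   0.1 -0.8]
[-0.9   1.41 -3.92]
[-0.54  0.93 -2.47]
[-0.18  1.53 -4.06]
```

View pics/s2.png

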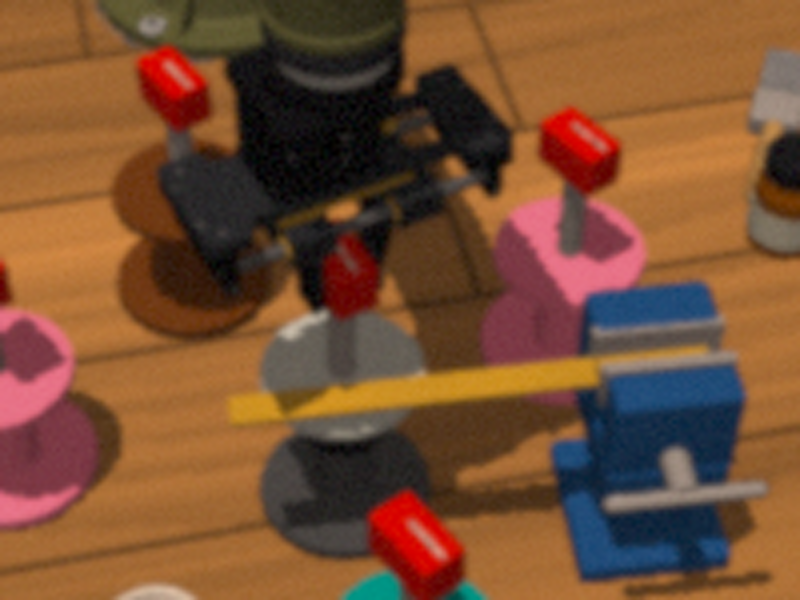

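The section lifts with the gripper (about 4 N of weight, no drag), and the strip passes beside the spindle. I'll triangulate the strip tip to estimate the remaining gap.

Run:
```python
from m import *
I={n:vision.camera_info(n) for n in("scene","top")}
def tri(px):
    A=[];B=[]
    for n in I:
        o,d=ray(I[n],*px[n]); d/=np.linalg.norm(d); M=np.eye(3)-np.outer(d,d); A.append(M);B.append(M@o)
    return np.linalg.lstsq(np.vstack(A),np.hstack(B),rcond=None)[0]
print(tri({"scene":(277.5,269.7),"top":(368,200.2)}),tri({"scene":(277.8,272.5),"top":(368,195.7)}),tri({"scene":(305,240.6),"top":(334.5,204.6)}))
print(tri({"scene":(370,262.5),"top":(269,188.5)}))
```

```text
[ 0.60770533 -0.08539782  0.14046096] [ 0.61775531 -0.08591286  0.14168669] [ 0.5848422  -0.00944919  0.20202739]
[0.63779888 0.13861797 0.1438775 ]
```

Call:
{"fn": "servo_tool", "kwargs": {"commands": [[[0, 0, 0, -3, 0, 0, 20], [0, 0, 0, -6, 0, 0, 20], [0, 0, 0, -8, 0, 0, 20], [0, 0, 0, -8, 0, 0, 20]]]}}

```text
time: 6.85
position: [0.5848, -0.0096, 0.2057]
tool_rot: [-1.408, 1.067, 1.408]
ft_force: [-0.5, 1.9, -3.5]
grip_width: 0.34
```

Call:
{"fn": "servo_tool", "kwargs": {"commands": [[[0, 0, 0, -2, 0, 0, 20], [0, 0, 0, -4, 0, 0, 20], [0, 0, 0, -4, 0, 0, 20]]]}}

```text
time: 7.22
position: [0.5849, -0.0096, 0.2097]
tool_rot: [-1.408, 1.067, 1.408]
ft_force: [-0.5, 2.8, -4.7]
grip_width: 0.337
```

```bash
cat > f.py <<'E'
from h import *
F=[];T=[];P=[]
for _ in range(4):
    s=ctrl.get_state(); F.append(s["ft_force"]); T.append(s["torque"]);P.append(s["position"]); vision.get_image("top")
print("t",s["time"],"F",np.mean(F,0).round(2),"sd",np.std(F,0).round(2)[2],"T",np.mean(T,0).round(3),"P",np.mean(P,0).round(4))
E
python3 f.py
```

```text
t 7.375 F [-0.51  2.64 -3.54] sd 0.94 T [ 0.848  0.174 -0.037] P [ 0.5848 -0.0096  0.2096]
```

Call:
{"fn": "servo_tool", "kwargs": {"commands": [[[0, 0, 0, -1, 0, 0, 20], [0, 0, 0, -2, 0, 0, 20], [0, 0, 0, -2, 0, 0, 20]]]}}

```text
time: 7.8
position: [0.5848, -0.0096, 0.2114]
tool_rot: [-1.408, 1.067, 1.408]
ft_force: [-0.4, 3.3, -5.0]
grip_width: 0.34
```

```bash
python3 f.py
```

```text
t 7.95 F [-0.9   3.37 -4.09] sd 0.65 T [ 1.109  0.126 -0.031] P [ 0.5848 -0.0097  0.2114]
```

Call:
{"fn": "servo_tool", "kwargs": {"commands": [[[0, 0, 0, -1, 0, 0.4, 20], [0, 0, 0, -2, 0, 0.4, 20], [0, 0, 0, -2, 0, 0.4, 20]]]}}

```text
time: 8.38
position: [0.5848, -0.0096, 0.2135]
tool_rot: [-1.408, 1.067, 1.408]
ft_force: [-0.9, 3.4, -4.7]
grip_width: 0.34
```

```bash
python3 f.py
```

```text
t 8.525 F [-0.84  3.21 -3.82] sd 0.62 T [ 1.009  0.11  -0.026] P [ 0.5848 -0.0096  0.2135]
```

Call:
{"fn": "servo_tool", "kwargs": {"commands": [[[0, 0, 0, -1, 0, 0.6, 20], [0, 0, 0, -2, 0, 0.6, 20], [0, 0, 0, -2, 0, 0.6, 20]]]}}

```text
time: 8.95
position: [0.5848, -0.0095, 0.2156]
tool_rot: [-1.408, 1.068, 1.407]
ft_force: [-0.4, 1.5, -4.9]
grip_width: 0.342
```

```bash
python3 f.py
```

```text
t 9.1 F [-0.34  1.07 -4.25] sd 0.43 T [ 0.532 -0.067 -0.006] P [ 0.5848 -0.0095  0.2155]
```

Call:
{"fn": "servo_tool", "kwargs": {"commands": [[[0, 0, 0, -1, 0, 0.3, 20], [0, 0, 0, -2, 0, 0.3, 20], [0, 0, 0, -2, 0, 0.3, 20]]]}}

```text
time: 9.52
position: [0.5847, -0.0095, 0.2172]
tool_rot: [-1.408, 1.068, 1.407]
ft_force: [2.9, -0.2, -7.1]
grip_width: 0.345
```

```bash
python3 f.py
```

```text
t 9.675 F [ 2.26 -0.69 -7.76] sd 0.39 T [-0.07  -0.623  0.017] P [ 0.5847 -0.0095  0.2172]
```

Contact: Fz went from -4.1 to -7.8, so about 3.6 N on the strip. I'll nudge it up slightly.

Call:
{"fn": "servo_tool", "kwargs": {"commands": [[[0, 0, 0, -0.5, 0, 0, 20], [0, 0, 0, -0.5, 0, 0, 20]]]}}

```text
time: 9.98
position: [0.5846, -0.0094, 0.2177]
tool_rot: [-1.408, 1.068, 1.407]
ft_force: [2.8, -3.3, -9.1]
grip_width: 0.343
```

```bash
python3 f.py
```

```text
t 10.125 F [ 2.87 -2.53 -9.44] sd 0.36 T [-0.514 -0.911 -0.027] P [ 0.5846 -0.0094  0.2177]
```

About 5.3 N. Now I'll tighten clockwise in stages, holding the height.

Call:
{"fn": "servo_tool", "kwargs": {"commands": [[[6, 0, 0, 0, 0, -0.3, 20], [12, 0, 0, 0, 0, -0.3, 20], [18, 0, 0, 0, 0, -0.3, 20], [24, 0, 0, 0, 0, -0.3, 20], [24, 0, 0, 0, 0, -0.3, 20]]], "newtons": 60}}

```text
time: 10.8
position: [0.5847, -0.0098, 0.2178]
tool_rot: [-1.101, 1.276, 1.1]
ft_force: [2.9, -3.9, -9.9]
grip_width: 0.338
```

```bash
python3 f.py
```

```text
t 10.95 F [ 3.65 -4.01 -9.84] sd 0.28 T [-0.761 -0.902 -0.024] P [ 0.5847 -0.0098  0.2178]
```

Call:
{"fn": "servo_tool", "kwargs": {"commands": [[[6, 0, 0, 0, 0, 0, 20], [12, 0, 0, 0, 0, 0, 20], [18, 0, 0, 0, 0, 0, 20], [24, 0, 0, 0, 0, 0, 20], [24, 0, 0, 0, 0, 0, 20]]]}}

```text
time: 11.62
position: [0.5845, -0.0101, 0.2178]
tool_rot: [-0.785, 1.426, 0.783]
ft_force: [3.2, -3.3, -9.2]
grip_width: 0.338
```

```bash
python3 f.py;python3 go.py .585 -.0103 .183 55.6|tail -1
```

```text
t 11.775 F [ 2.92 -4.25 -9.16] sd 0.39 T [-1.057 -0.792 -0.011] P [ 0.5845 -0.0101  0.2178]
yaw 57.6 wx 2.0 shift [34.8 -0.5  0.1]
```

Call:
{"fn": "servo_tool", "kwargs": {"commands": [[[4, 0, 0, 0, 0, 0, 20], [8, 0, 0, 0, 0, 0, 20]]]}}

```text
time: 12.08
position: [0.5845, -0.0103, 0.2178]
tool_rot: [-0.677, 1.464, 0.674]
ft_force: [2.9, -5.4, -8.2]
grip_width: 0.342
```

```bash
python3 f.py;python3 go.py .585 -.0103 .183 55.6|tail -1
```

```text
t 12.225 F [ 2.37 -5.47 -8.98] sd 0.49 T [-0.91  -0.771  0.202] P [ 0.5845 -0.0103  0.2178]
yaw 49.6 wx -6.0 shift [34.8 -0.4  0.4]
```

Call:
{"fn": "servo_tool", "kwargs": {"commands": [[[4, 0, 0, 0, 0, 0, 20], [8, 0, 0, 0, 0, 0, 20]]]}}

```text
time: 12.52
position: [0.5839, -0.0098, 0.2178]
tool_rot: [-0.572, 1.497, 0.57]
ft_force: [1.1, -4.7, -6.9]
grip_width: 0.346
```

```bash
python3 f.py;python3 go.py .585 -.0103 .183 55.6|tail -1
```

```text
t 12.675 F [ 1.26 -5.06 -6.54] sd 0.26 T [-1.137 -0.074  1.727] P [ 0.5838 -0.0097  0.2178]
yaw 41.9 wx -13.7 shift [34.8 -1.3  0.6]
```

Tz jumped to 1.7 N m, so the end stop is reached and it is fully tight. I'll relax the torque and open.

Call:
{"fn": "servo_tool", "kwargs": {"commands": [[[-4, 0, 0, 0, 0, 0, 20], [-4.5, 0, 0, 0, 0, 0, 20]]]}}

```text
time: 12.98
position: [0.5837, -0.0095, 0.2178]
tool_rot: [-0.629, 1.48, 0.629]
ft_force: [0.8, -3.2, -5.5]
grip_width: 0.342
```

```bash
python3 f.py;python3 go.py .585 -.0103 .183 55.6|tail -1
```

```text
t 13.125 F [-0.44 -3.67 -6.14] sd 0.45 T [-1.252  0.594 -0.112] P [ 0.5838 -0.0095  0.2178]
yaw 46.1 wx -9.5 shift [34.8 -1.5  0.3]
```

Call:
{"fn": "servo_tool", "kwargs": {"commands": [[[0, 0, 0, 0, 0, 0, 36], [0, 0, 0, 0, 0, 0, 44], [0, 0, 0, 0, 0, 0, 54], [0, 0, 0, 0, 0, 0, 66], [0, 0, 0, 0, 0, 0, 66]]]}}

```text
time: 13.8
position: [0.5849, -0.0087, 0.2182]
tool_rot: [-0.63, 1.477, 0.63]
ft_force: [-1.0, -0.1, 0.4]
grip_width: 0.721
```

```bash
python3 f.py;python3 go.py .585 -.0103 .183 55.6|tail -1
python3 - <<'E'
from m import *
save("s3",cv2.resize(vision.get_image("scene")[170:320,220:420],None,fx=4,fy=4,interpolation=cv2.INTER_CUBIC))
E
```

```text
t 13.95 F [-0.85  0.21 -0.11] sd 0.5 T [ 0.068 -0.126  0.004] P [ 0.5848 -0.0088  0.218 ]
yaw 46.2 wx -9.4 shift [34.9 -1.2 -0.7]
```

View pics/s3.png

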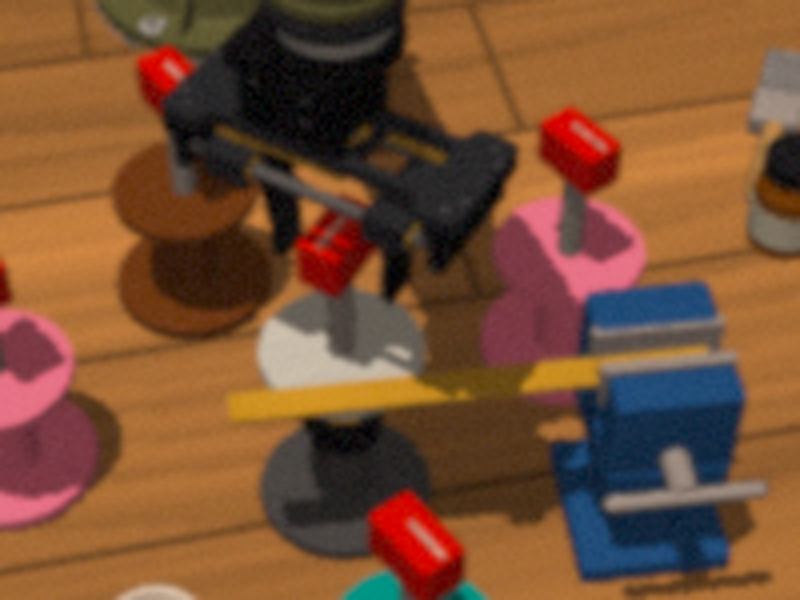

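The plate is against the strip and the fingers are clear of the wing. I'll back off upward.

Call:
{"fn": "servo_tool", "kwargs": {"commands": [[[0, 0, 0, -10, 0, 0, 75], [0, 0, 0, -40, 0, 0, 80], [0, 0, 0, -80, 0, 0, 80], [0, 0, 0, -120, 0, 0, 80], [0, 0, 0, -120, 0, 0, 80]]]}}

```text
time: 14.68
position: [0.5863, -0.0084, 0.3423]
tool_rot: [-0.632, 1.471, 0.627]
ft_force: [-0.1, -0.3, -0.1]
grip_width: 0.918
```

```bash
python3 - <<'E'
from m import *
def rows(im):
    h=cv2.cvtColor(im,cv2.COLOR_RGB2HSV).astype(float); g=im[...,:].astype(float); out=[]
    w=np.clip(g[...,0]+g[...,1]-2.2*g[...,2]-60,0,None)   # yellowness
    sub=w[258:285,279:290]; bg=np.median(np.r_[sub[:5],sub[-5:]],0); sub=np.clip(sub-bg-15,0,None)
    return (sub*np.arange(258,285)[:,None]).sum()/sub.sum()
a=cv2.imread("pics/scene0.png")[:,:,::-1]; print("tip row before",rows(a))
ims=[vision.get_image("scene") for _ in range(5)]; print("now",[round(rows(i),2) for i in ims])
ia=min(red(ims[0]),key=lambda b:np.hypot(*(b[1]-(304,232)))); print(ia)
ib=min(red(vision.get_image("top")),key=lambda b:np.hypot(*(b[1]-(335,204)))); print(ib)
st()
E
sleep 0
```

```text
tip row before 272.2562465692155
now [np.float64(272.3), np.float64(272.29), np.float64(272.28), np.float64(272.23), np.float64(272.28)]
(array([295, 220,  19,  24, 294], dtype=int32), array([304.12244898, 231.21768707]), ((303.9615173339844, 230.30767822265625), (15.254256248474121, 23.852108001708984), 33.6900634765625))
(array([241, 239,  21,  26, 248], dtype=int32), array([250.86290323, 252.22580645]), ((250.6000213623047, 251.70001220703125), (24.149532318115234, 13.86362075805664), 63.43495178222656))
{'time': 14.975, 'joint_positions': [0.541, 0.2072, -0.6776, 1.4095, 0.129, 1.5718, 0.6796], 'position': [0.5841, -0.0091, 0.3367], 'tool_rot': [-0.6292, 1.4795, 0.6306], 'ft_force': [0.5638, -0.1272, -0.041], 'torque': [0.0699, -0.1052, 0.0153], 'grip_width': 0.919}
[[-0.002 -0.721  0.693]
 [ 0.     0.693  0.721]
 [-1.     0.002 -0.001]]
```

Run:
```python
from m import *
from scipy.ndimage import gaussian_filter1d
def edges(im,c0,c1,r0=250,r1=290):
    g=im[...,1].astype(float)-im[...,2].astype(float)  # yellow contrast
    p=gaussian_filter1d(g[r0:r1,c0:c1].mean(1),0.8); return p
a=cv2.imread("pics/scene0.png")[:,:,::-1]; n=np.mean([vision.get_image("scene").astype(float) for _ in range(6)],0); save("scene_now",n.astype(np.uint8))
for c0,c1 in((280,286),(286,294),(325,333),(335,345),(350,360)):
    pa,pn=edges(a,c0,c1),edges(n,c0,c1); k=int(np.argmax(pa)); 
    print(c0,250+k,pa[k-7:k+8].round(0).astype(int).tolist()); print("        ",pn[k-7:k+8].round(0).astype(int).tolist())
    x=np.arange(40); best=min(np.arange(-3,3,.05),key=lambda s:((np.interp(x[8:-8]+s,x,pn)-pa[8:-8])**2).sum()); print("  shift rows",round(best,2))
# static reference: vise / teal stand
for (r0,r1,c0,c1) in((270,312,355,405),(225,300,340,380),(250,290,278,300),(335,370,300,350)):
    f=lambda i:cv2.cvtColor(i.astype(np.uint8),cv2.COLOR_RGB2GRAY)[r0:r1,c0:c1].astype(np.float32)
    print((r0,c0),cv2.phaseCorrelate(f(a),f(n),cv2.createHanningWindow((c1-c0,r1-r0),cv2.CV_32F)))
```

```text
280 271 [48, 47, 49, 58, 77, 96, 105, 107, 106, 103, 97, 83, 66, 57, 55]
         [50, 53, 60, 75, 95, 107, 111, 111, 110, 106, 92, 72, 59, 56, 57]
  shift rows -0.75
286 271 [18, 20, 27, 45, 74, 98, 108, 109, 107, 99, 80, 52, 33, 29, 31]
         [19, 24, 39, 67, 95, 109, 112, 111, 108, 98, 79, 62, 54, 50, 45]
  shift rows -0.35
325 266 [53, 52, 52, 58, 73, 91, 101, 105, 104, 101, 93, 78, 62, 54, 53]
         [26, 26, 32, 51, 77, 97, 106, 108, 108, 105, 93, 70, 45, 32, 28]
  shift rows -0.4
335 266 [23, 31, 49, 75, 96, 105, 107, 107, 104, 93, 76, 62, 56, 55, 54]
         [12, 21, 41, 71, 95, 107, 110, 110, 106, 92, 68, 44, 31, 28, 27]
  shift rows -0.15
350 264 [-11, -8, 6, 36, 72, 96, 103, 104, 102, 89, 62, 31, 16, 24, 39]
         [-11, -8, 1, 20, 44, 61, 70, 79, 87, 86, 64, 31, 10, 9, 18]
  shift rows 0.5
(270, 355) ((-0.06621931113001267, 0.45740301188625665), 1.0232509435017905)
(225, 340) ((-0.098114610016097, 0.848660201214706), 0.4371669190724691)
(250, 278) ((1.0850431664775666, -1.3044878068273533), 0.6047858953475952)
(335, 300) ((-0.05570224105297683, -0.010185737080192325), 1.0807374901241726)
```

The strip tip is lifted about 0.75 px (around 2.4 mm), tapering to zero at the vise. That means the roughly 5 N preload survived the release, so I'm handing it in.

```bash
python3 -c "
from bench import close_job; print(close_job())"
```

```text
the job is handed in; nothing more can be done
None
```

I propped the strip and handed the job in at about 15 s of robot time. The hand-in gives no verdict.

- **Loosen:** I gripped the red wing from above and turned it about 50° counter-clockwise until the section slid freely.
- **Raise:** I raised it about 32 mm. The plate then pressed the strip with about 5.3 N by the wrist force, after allowing for a section weight of about 4 N. The highest reading I saw was about 5.7 N.
- **Tighten:** I turned it clockwise until the torque jumped to about 1.7 N m, which I took for the tight end stop. I then eased off the torque, opened the fingers and backed up about 120 mm.

**Last checks**
- **Robot clear:** the wrist force read about zero, so the robot is touching nothing.
- **Wing angle:** on release the gripper sat about 10° tighter than where the wing started.
- **Preload held:** the strip tip is about 0.75 px (roughly 2.4 mm) higher than at the start, and the lift fades towards the vise. I estimate about 4 to 5 N on the strip (possible range 2.5 to 6 N).
- **Checks that disagreed:**
  - A first, cruder measure of the strip tip showed no lift; I trusted the edge-profile comparison instead.
  - A correlation patch on the vise shifted by 0.46 px, probably because of shadows.
- **Not checked:** the force after release was never measured directly, only inferred from the lift. I also did not check the other bench items by measurement, but the robot never went near them.

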